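# Tug-check the hobby case's lid

### The job

Check that the blue hobby case on the desk has really caught: before pressing on it, pull its sprung lid handle straight up, drawing it out well past half its travel, for a moment. If the lid lifts with the handle instead of holding, let its front edge rise a couple of centimetres, then press it down until the catch snaps in and tug again the same way. Once the shut lid has held against a tug, let the handle go, leaving the lid shut and caught, and leave the figure, tub and headphones where they are.

Things in the scene. Friction and masses are not known exactly. Their poses are not given: they have to be found in the camera images.
- case: Hobby case: blue shell 200 (x) by 260 (y) by 100 mm high, fixed to the desk. Origin at the centre of its underside; its x axis points from the catch side (front) to the hinge side. The shut lid's top is 113 mm up. An orange tongue (40 mm wide) hangs from the middle of the lid's front edge, 18 mm beyond the front face, and snaps under a spring roller on the shell.
- lid (a joint): Opening angle of the grey lid (12 mm thick, 0.35 kg); hinge along case y at x = +100 mm, 100 mm up. 0 = shut, grows as it lifts. Starts either caught (0 to 0.015) or resting uncaught on the roller at about 0.055 (front edge 11 mm up). Uncaught, it lifts with 3 to 4 N at the handle; pressing with about 9 N there snaps it below 0.015; caught, it withstands 30 N at the handle.
- handle (a joint): How far the handle is drawn out of the lid along the lid's normal, in m: 0 (resting, sprung down) to 0.012 (stop). It begins to rise at 2.5 N and takes about 5.5 N at 0.006 and 8.5 N at the stop. Pressing down on the handle presses on the lid. Yellow pins show under its legs when it is drawn out.
- handle_grip (a point): Middle of the handle's bar: a black round bar 14 mm thick, parallel to the case's y axis, 96 mm clear between its two 14 mm legs, standing on top of the lid. With lid shut and handle down this point is at x = -60 mm, y = 0, z = 149 mm in the case's frame, 36 mm above the lid's top (29 mm free under the bar).
- lid_front (a point): Middle of the top front edge of the lid; with the lid shut at x = -100 mm, y = 0, z = 113 mm in the case's frame.
- figure: Bystander: model robot figure on a black round stand, 68 mm wide, about 155 mm tall, 0.18 kg; origin under its centre. Leave alone.
- tub: Bystander: green tub with yellow lid, 118 by 108 by 72 mm, 0.3 kg; origin under its centre. Leave alone.
- headphones: Bystander: black headphones lying flat, about 190 by 140 by 36 mm, 0.25 kg; origin at the centre of the headband's curve. Leave alone.

How it is judged:
By the outcome, as a careful person would: the job done as asked, in the order asked, and still so for the second after the job is handed in, with the robot touching nothing.
It also fails if it takes over 54 s, if anything falls off the work surface, if the arm or the gripper's body presses on something with over 40 N, if the wrist force passes 120 N, or if a joint passes its speed limit or range.

### The arm

A 7-joint arm with a two-finger parallel gripper is mounted at the origin on the work surface. World frame = base frame: x ahead of the robot, y to its left, z up, the work surface at z = 0. Lengths are in m, angles in rad, forces in N, time in s.
With the tool pointing down it reaches from about 0.35 to 0.775 m from the base axis. Payload 3.1 kg.
Tool frame: the origin (TCP) lies at the very end of the fingers, on their centre line; the grasp point (between the pads) lies bot.grip_depth behind it (bot.grip_depth is the distance from the TCP to the grasp point, in m); z points along the fingers, x is the direction in which the jaws open and shut, and the axes are right-handed (so a half turn about z gives the same grasp; the last joint's range is limited). The gripper opens to 85 mm and grips with 20 to 120 N. Pads are 22 mm wide; open, the fingers measure 114 mm over their backs; the gripper's body (76 mm by 85 mm) begins 54 mm behind the grasp point. The pads swing forward as they close: fully open they stand 13 mm farther back than shut.
Start: joints at [-1.245, 0.311, 0.014, 1.512, -0.004, 1.319, -0.027], TCP at [0.198, 0.513, 0.231] pointing down, gripper open.
Joint ranges: [-2.7, 2.7], [-0.3, 1.91], [-1.27, 1.3], [0.12, 2.57], [-1.44, 4.58], [0.2, 2.03], [-3.05, 3.05]. Speed limits (rad/s): [2.79, 2.79, 3.14, 3.14, 3.14, 3.14, 3.14].

### API

Orientations are given as a rotation vector (axis times angle).
In Python, from rig import bot gives the robot as it stands. Calls block until the motion is done:
- bot.goto(position, orientation): joint-space move of the TCP to a pose.
- bot.move_l(position, ori=None, feed=0.15, stop_force=None): straight line of the TCP; ori=None keeps the orientation; feed is the mean speed in m/s. With stop_force (N) it stops when the force on the tool has changed by that much, and returns True; else False.
- bot.move_joints(angles): joint-space move.
- bot.command_gripper(opening, strength=None): finger opening in m; strength is the grip in N (None keeps the last); returns when the fingers have stopped.
- bot.dwell(seconds).
- bot.ik(position, orientation): joint angles nearest the present ones, or None.
- bot.camera(name): name is "scene" or "top" or "wrist"; returns a dict with "color" (384x512x3 uint8, red, green, blue), "intrinsics" (3x3 intrinsics, pixels), "eye" and "attitude" of the camera in the world. Camera axes: x right, y down, z forward; pixel columns grow to the right and rows downward; lengths in m; the calibration is good to about 2 mm. A picture is of the moment at which its call begins. There is no depth.
A pose or a line that the arm cannot do raises bot.MotionError and nothing moves.
- bot.finish_job(): hands the job in, once; it reports no verdict.
Readings, each from a call of its own:
- bot.read_time(): time.
- bot.read_qpos(): joint angles.
- bot.read_qd(): joint speeds.
- bot.read_joint_torque(): joint torques, N m.
- bot.read_eef_pos(): TCP position.
- bot.read_eef_rot(): TCP orientation.
- bot.read_force(): force on the tool from outside, world axes, zero at the start.
- bot.read_ft_torque(): the same for the moment, N m.
- bot.read_gripper_width(): finger opening in m.
Only numpy, scipy, OpenCV 4.12 (cv2) and the standard library are available. Lean on these libraries where they do the work, as an engineer would, in place of code of your own. Each camera call takes 0.05 s, during which the arm holds its last target.

## Working session

There is one attempt and no reset: what is moved stays moved. The work goes in short steps, each a Python script; the robot and the scene stay as the last script left them, time stands still between calls to the robot, and variables do not carry over. Pictures are saved under pics/ and viewed, and the job is handed in when it is done.

```bash
ls; mkdir -p pics; python3 - <<'E'
from rig import bot
import cv2
for n in("scene","top","wrist"):
    c=bot.camera(n); cv2.imwrite(f"pics/{n}0.png",c["color"][:,:,::-1]); print(n,c["intrinsics"],c["eye"],c["attitude"])
print(bot.read_time(),bot.grip_depth,bot.read_eef_rot(),bot.read_force())
E
```

```text
pics
scene [[491.40241117   0.         250.14184516]
 [  0.         491.40241117 190.2711371 ]
 [  0.           0.           1.        ]] [1.53206996 0.12332719 0.92504128] [-1.69043733 -1.80585724  0.80874839]
top [[364.27299485   0.         254.83544607]
 [  0.         364.27299485 187.73604189]
 [  0.           0.           1.        ]] [0.43123477 0.05271969 1.12620402] [-2.15173597  2.09099186 -0.22113043]
wrist [[313.36202989   0.         254.39204374]
 [  0.         313.36202989 192.82185605]
 [  0.           0.           1.        ]] [0.1347974  0.53655046 0.37264955] [2.39882802 1.64729713 0.22029009]
0.15 0.0187 [ 2.58923465e+00  1.77730743e+00 -2.24206455e-03] [ 0.27927269 -0.1077147  -0.30537436]
```

View pics/scene0.png

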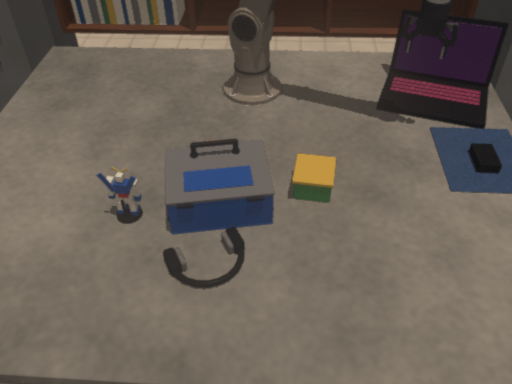

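View pics/top0.png

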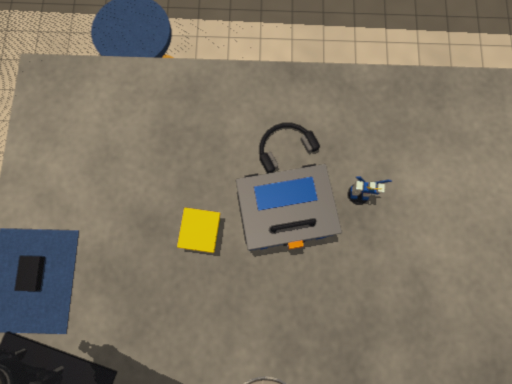

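View pics/wrist0.png

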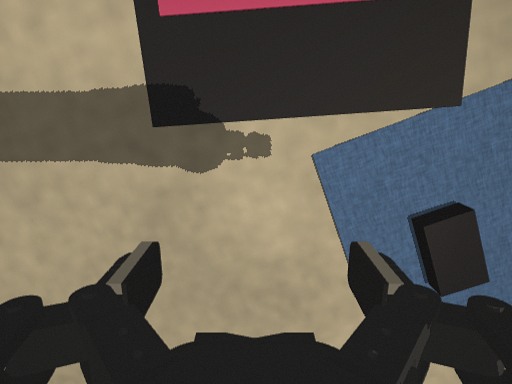

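The scene and top views show the case with its catch side facing the robot (orange tongue near (295,245) in top) and the handle at (293,226). The figure is to the right, the tub to the left and the headphones behind. I'll zoom in for corner pixels.

```bash
python3 - <<'E'
import cv2
a=cv2.imread("pics/top0.png")[155:260,225:350]; cv2.imwrite("pics/topz.png",cv2.resize(a,None,fx=6,fy=5.7,interpolation=cv2.INTER_CUBIC)[:600,:750])
a=cv2.imread("pics/scene0.png")[130:235,155:285]; cv2.imwrite("pics/scenez.png",cv2.resize(a,None,fx=6,fy=5.7,interpolation=cv2.INTER_CUBIC)[:600])
E
```

```text
(no output)
```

View pics/topz.png

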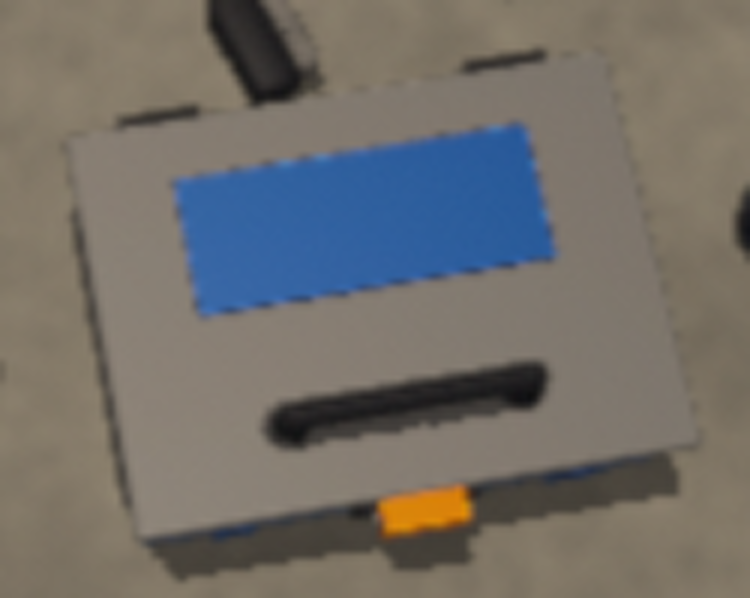

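View pics/scenez.png

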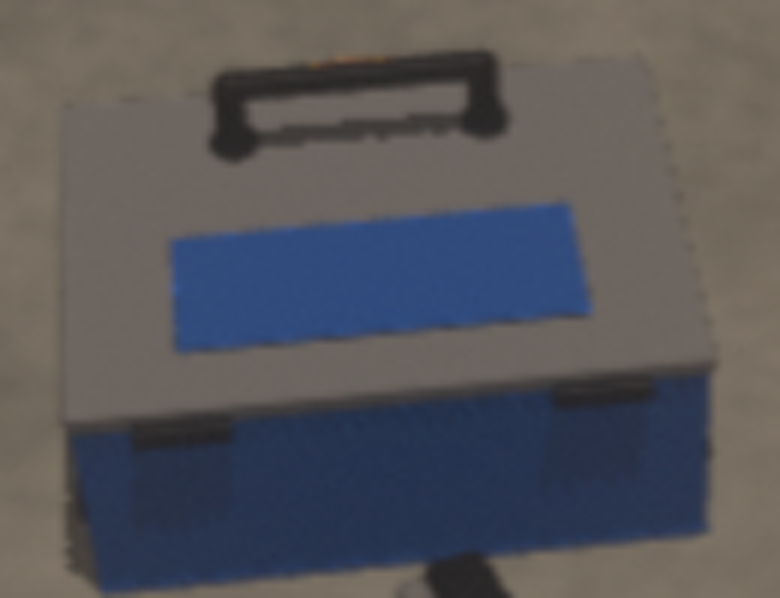

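```bash
cat > h.py <<'E'
from rig import bot
import numpy as np, cv2
from scipy.spatial.transform import Rotation as R
from scipy.optimize import least_squares
def proj(c,P):
    A=R.from_rotvec(c["attitude"]).as_matrix(); q=(np.asarray(P)-c["eye"])@A
    return (q[:,:2]/q[:,2:])@np.diag([c["intrinsics"][0][0]]*2)+c["intrinsics"][:2,2]
def lidpt(P,th):  # case-frame pts of shut lid, rotated about hinge (x=.1,z=.1); opening raises -x side
    P=np.array(P,float); d=P-[.1,0,.1]; c,s=np.cos(th),np.sin(th)
    return np.c_[.1+c*d[:,0]+s*d[:,2], P[:,1], .1-s*d[:,0]+c*d[:,2]]
def case2w(P,x,y,yaw): return np.asarray(P)@R.from_euler('z',yaw).as_matrix().T+[x,y,0]
def unz(p,ox,oy): p=np.array(p,float); return np.c_[(p[:,0]+.5)/6-.5+ox,(p[:,1]+.5)/5.7-.5+oy]
E
python3 - <<'E'
from h import *
t=bot.camera("top"); s=bot.camera("scene")
C=[[.1,.13,.113],[.1,-.13,.113],[-.1,-.13,.113],[-.1,.13,.113]]
tp=unz([(68,137),(605,57),(697,442),(142,538)],225,155)
sp=unz([(712,362),(63,425),(63,103),(648,55)],155,130)
# bar middle (centre line), bar centre at scene between (215..497): use legs outer corners approx
def res(p,full=False):
    P=case2w(lidpt(C,p[3]),*p[:3])
    a=np.r_[(proj(t,P)-tp).ravel(),(proj(s,P)-sp).ravel()]
    return a
for th in (None,0,.055):
    if th is None: r=least_squares(res,[.5,0,.1,.02],x_scale=[.01,.01,.01,.01])
    else: r=least_squares(lambda p:res([*p,th]),[.5,0,.1],x_scale=[.01]*3)
    print(th,r.x,r.cost); print(r.fun.reshape(-1,2).round(2).tolist())
    g=case2w(lidpt([[-.06,0,.149]],r.x[3] if th is None else th),*r.x[:3]); print(g,proj(t,g),proj(s,g))
E
```

```text
None [ 0.58707295 -0.04756039  0.19606486  0.05609108] 2.918154959344945
[[0.27, -0.32], [-0.11, -0.81], [0.29, -0.04], [-0.6, -0.83], [0.11, -0.99], [0.32, -1.5], [0.08, 0.18], [-0.69, -0.01]]
[[ 0.53116371 -0.05866489  0.15789281]] [[293.15587659 223.69240886]] [[214.09553541 142.86413048]]
0 [ 0.58622268 -0.0480317   0.19729635] 13.13633546202093
[[0.43, 0.28], [0.06, -0.33], [-0.41, 0.89], [-0.29, 0.06], [-0.07, -1.49], [0.25, -1.94], [0.5, 3.1], [-0.94, 2.84]]
[[ 0.52738667 -0.05979283  0.149     ]] [[293.18327374 225.44170709]] [[214.08545308 144.70932282]]
0.055 [ 0.58705957 -0.04756901  0.19608889] 2.9219795544488787
[[0.27, -0.31], [-0.1, -0.8], [0.27, -0.02], [-0.59, -0.81], [0.11, -1.0], [0.32, -1.51], [0.09, 0.24], [-0.7, 0.04]]
[[ 0.53108873 -0.05868713  0.15772147]] [[293.15659638 223.72721945]] [[214.09525105 142.89939837]]
```

The fit gives a lid angle of about 0.056, so the lid is probably resting uncaught. The tug will confirm that. Next I move above the handle.

```bash
cat >> h.py <<'E'
X,Y,YAW=0.58706,-0.04757,0.19609
def grip(th,ext=0.): return case2w(lidpt([[-.06,0,.149+ext]],th),X,Y,YAW)[0]
def ori(flip=0): return (R.from_euler('z',YAW+flip*np.pi)*R.from_euler('x',np.pi)).as_rotvec()
def snap(n):
    c=bot.camera(n[0]); cv2.imwrite(f"pics/{n[1]}.png",c["color"][:,:,::-1]); return c
E
python3 - <<'E'
from h import *
g=grip(.055); print(g)
up=g+[0,0,.07-bot.grip_depth]
for f in(0,1): print(f,bot.ik(up,ori(f)))
f=min((0,1),key=lambda f:np.abs(np.array(bot.ik(up,ori(f)))-bot.read_qpos()).max() if bot.ik(up,ori(f)) is not None else 99)
print("flip",f)
bot.goto(g+[-.05,0.03,.12],ori(f)); 
bot.move_l(up); bot.command_gripper(.05,25)
print(bot.read_time(),bot.read_eef_pos(),bot.read_force())
snap(("wrist","w1")); snap(("scene","s1"))
E
```

```text
[ 0.53108917 -0.05868819  0.15772147]
0 [-0.53180113  0.3622569   0.81392977  1.61460917 -0.27204736  1.28276994
  0.52376027]
1 [-0.71662521  0.46762131  1.1287145   1.62003723 -0.43270714  1.33198286
 -2.47005618]
flip 0
3.6333 [ 0.53113355 -0.0585274   0.20934702] [-0.34768127  0.25527284  0.43535902]
```

View pics/w1.png

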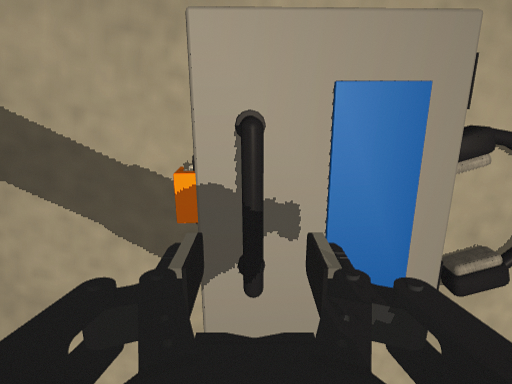

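View pics/s1.png

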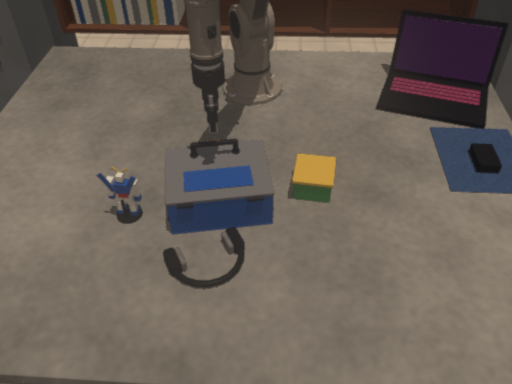

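The wrist view shows the bar vertical at column ~252, centred between the fingertips (~192 and ~317). I'll project the estimate into the wrist view as a check, then descend and grip.

```bash
python3 - <<'E'
from h import *
c=bot.camera("wrist"); print(proj(c,[grip(.055),grip(0)]))
g=grip(.055); 
hit=bot.move_l(g+[0,0,-bot.grip_depth+.001],ori(0),feed=.06,stop_force=3)
print(hit,bot.read_eef_pos(),bot.read_force())
E
```

```text
[[254.48863409 212.52290185]
 [250.16912467 208.32590229]]
False [ 0.53149306 -0.0587985   0.14048664] [0.50217656 0.30670662 0.2403665 ]
```

```bash
python3 - <<'E'
from h import *
bot.command_gripper(.0,30); bot.dwell(.2)
print(bot.read_time(),bot.read_gripper_width(),bot.read_eef_pos(),np.round(bot.read_force(),2))
snap(("wrist","w2"));snap(("top","t2"))
E
```

```text
5.7 0.012724197957510305 [ 0.52992586 -0.05893668  0.14016493] [-5.1  -1.03  4.92]
```

View pics/w2.png

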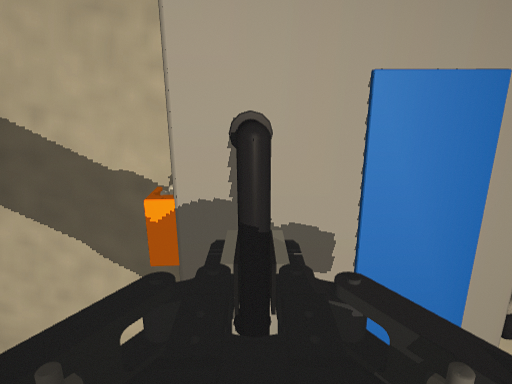

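The bar is held between the pads, with the orange tongue still at (160,230). Closing left a ~5 N downward residual. I'll lift in small steps and log the force.

```bash
python3 - <<'E'
from h import *
p0=np.array(bot.read_eef_pos())
for i in range(1,13):
    d=grip(.055+.00625*i)-grip(.055)
    bot.move_l(p0+d,feed=.03)
    f=np.array(bot.read_force()); print(i,np.round((np.array(bot.read_eef_pos())-p0)*1e3,2),f.round(2))
    if f[2]<-12: break
print(bot.read_time()); snap(("top","t3")); snap(("scene","s3")); snap(("wrist","w3"))
E
python3 -c "
import cv2
a=cv2.imread('pics/s3.png')[120:235,155:285]; cv2.imwrite('pics/s3z.png',cv2.resize(a,None,fx=5,fy=5,interpolation=cv2.INTER_CUBIC))"
```

```text
1 [0.09 0.04 0.38] [-1.1  -1.35 -2.59]
2 [0.29 0.07 1.45] [-0.49 -1.47 -2.43]
3 [0.72 0.17 2.73] [-2.47 -0.84 -3.6 ]
4 [1.09 0.22 3.81] [-2.89 -1.42 -3.09]
5 [1.41 0.31 4.76] [-3.   -1.81 -3.99]
6 [1.77 0.39 5.73] [-3.94 -1.1  -4.32]
7 [2.48 0.51 6.88] [-4.09 -0.62 -1.94]
8 [2.79 0.59 7.8 ] [-5.5  -2.46 -4.01]
9 [3.09 0.65 8.71] [-5.6  -1.34 -2.25]
10 [3.63 0.74 9.77] [-5.71 -1.69 -2.68]
11 [ 3.99  0.82 10.73] [-5.57 -1.7  -2.27]
12 [ 4.34  0.91 11.6 ] [-4.71 -1.5  -2.83]
8.8
```

View pics/s3z.png

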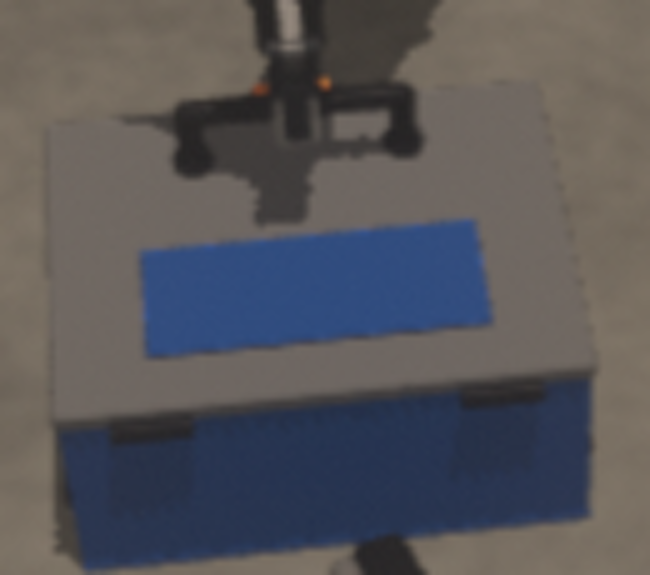

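View pics/w3.png

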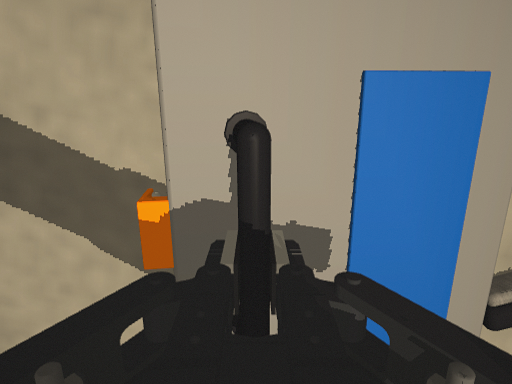

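Over an 11.6 mm lift the upward force never passed 4.3 N. A caught lid would have read ~8 N there, so the lid is lifting. I'll compare the front edge with the model and raise it a little more.

```bash
python3 - <<'E'
from h import *
s=bot.camera("scene")
for th in(.055,.08,.1,.12,.14): print(th,proj(s,case2w(lidpt([[-.1,-.13,.113],[-.1,.13,.113]],th),X,Y,YAW)).round(1).tolist())
p=np.array(bot.read_eef_pos())
bot.move_l(p+grip(.158)-grip(.13),feed=.03)
print((np.array(bot.read_eef_pos())-p)*1e3,bot.read_force(),bot.read_time())
bot.dwell(.3); snap(("scene","s4"))
E
python3 -c "
import cv2
a=cv2.imread('pics/s4.png')[120:235,155:285]; cv2.imwrite('pics/s4z.png',cv2.resize(a,None,fx=5,fy=5,interpolation=cv2.INTER_CUBIC))"
```

```text
0.055 [[165.2, 147.9], [261.9, 139.3]]
0.08 [[164.9, 146.6], [261.9, 137.9]]
0.1 [[164.7, 145.5], [261.9, 136.9]]
0.12 [[164.5, 144.5], [262.0, 135.9]]
0.14 [[164.3, 143.5], [262.0, 134.8]]
[1.99911755 0.3286624  4.56753102] [-5.77512459 -1.03492827 -1.63254222] 9.3
```

View pics/s4z.png

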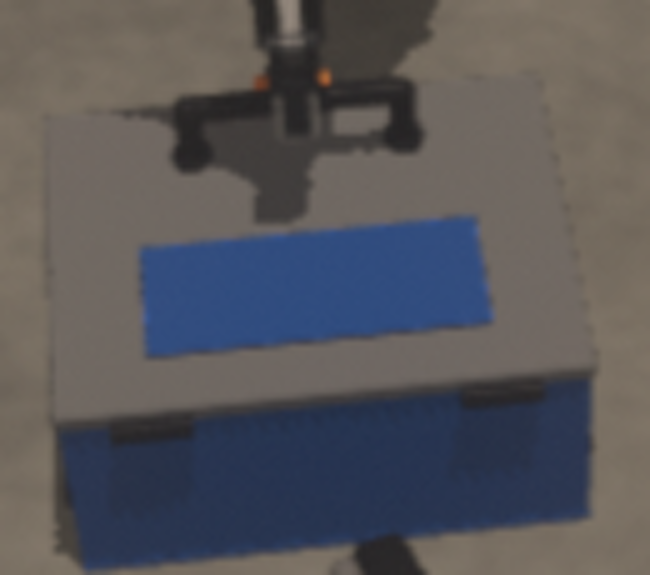

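The front corners have gone up again, to about th 0.14 (front edge ~29 mm up). Next is pressing down along the arc with force monitoring.

```bash
python3 - <<'E'
from h import *
bot.command_gripper(0,60)
p=np.array(bot.read_eef_pos()); th0=.15; zs=-1
for i,th in enumerate(np.r_[.10,np.arange(.07,-.05,-.008)]):
    t=p+grip(th)-grip(th0)+[-.0015,0,0]
    bot.move_l(t,feed=.04)
    f=np.array(bot.read_force()); e=np.array(bot.read_eef_pos()); print(round(th,3),(t*1e3).round(1)[2],(e*1e3).round(1),f.round(2))
    if f[2]>20: break
print(bot.read_time(),bot.read_gripper_width()); snap(("scene","s5"));snap(("wrist","w5"))
E
```

```text
0.1 148.5 [533.2 -58.3 149.3] [-0.13 -1.13 -2.71]
0.07 143.9 [531.3 -58.7 144.5] [ 2.51 -0.84 -2.02]
0.062 142.6 [530.8 -58.7 143.3] [ 4.37  0.05 -3.09]
0.054 141.4 [530.3 -58.9 141.9] [ 4.86 -1.   -1.94]
0.046 140.1 [530.1 -58.9 141.1] [ 5.42 -0.69  0.35]
0.038 138.9 [530.1 -58.9 140.9] [4.63 0.37 5.39]
0.03 137.6 [530.1 -58.9 140.7] [ 2.61  0.81 10.43]
0.022 136.3 [529.6 -59.  139.5] [ 4.03  0.55 10.41]
0.014 135.0 [528.9 -59.1 137.4] [5.34 0.26 6.05]
0.006 133.8 [528.1 -59.3 135. ] [ 6.52 -1.03  0.59]
-0.002 132.5 [527.4 -59.5 132.8] [ 6.74 -1.34 -3.06]
-0.01 131.2 [527.4 -59.5 132.3] [ 5.7  -0.36  0.68]
-0.018 129.9 [527.4 -59.5 132.2] [ 4.59 -0.68  6.11]
-0.026 128.6 [527.4 -59.5 132. ] [ 2.69  1.17 11.94]
-0.034 127.3 [527.5 -59.5 131.9] [ 1.1   2.69 17.67]
-0.042 126.1 [527.5 -59.5 131.8] [-1.49  1.37 24.75]
14.0167 0.012212880830542252
```

The catch snapped at ~10.4 N, and the handle ended 8.5 mm lower at a hard stop. Now the tug, straight up.

```bash
python3 - <<'E'
from h import *
b=np.array([.5274,-.0595,.1323])
for d in(0,.004,.008,.010,.012,.0135):
    bot.move_l(b+[0,0,d],feed=.03); bot.dwell(.1)
    f=np.array(bot.read_force()); e=np.array(bot.read_eef_pos()); print(d,((e-b)*1e3).round(2),f.round(2))
    if e[2]-b[2]>.0108: break
bot.dwell(.7); print(((np.array(bot.read_eef_pos())-b)*1e3).round(2),np.round(bot.read_force(),2),bot.read_time(),bot.read_gripper_width())
snap(("scene","s6"));snap(("wrist","w6"))
E
python3 -c "
import cv2
for n in '56':
  a=cv2.imread('pics/s%s.png'%n)[120:235,155:285]; cv2.imwrite('pics/s%sz.png'%n,cv2.resize(a,None,fx=5,fy=5,interpolation=cv2.INTER_CUBIC))"
```

```text
0 [-0.08  0.04 -0.07] [2.14 0.49 2.37]
0.004 [0.17 0.07 3.06] [ 6.07 -0.13 -4.3 ]
0.008 [0.18 0.1  6.71] [ 6.77 -1.94 -5.91]
0.01 [0.18 0.09 8.54] [ 7.54 -1.21 -6.4 ]
0.012 [ 0.19  0.12 10.36] [ 7.21 -1.13 -8.24]
0.0135 [ 0.21  0.1  11.75] [ 6.63 -1.2  -9.11]
[ 0.19  0.11 11.73] [ 8.18 -2.24 -8.92] 17.125 0.01211057209934125
```

View pics/s6z.png

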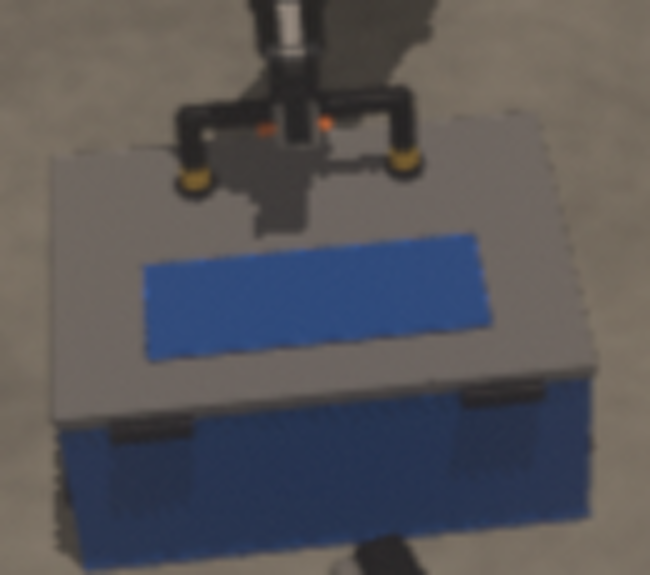

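View pics/w6.png

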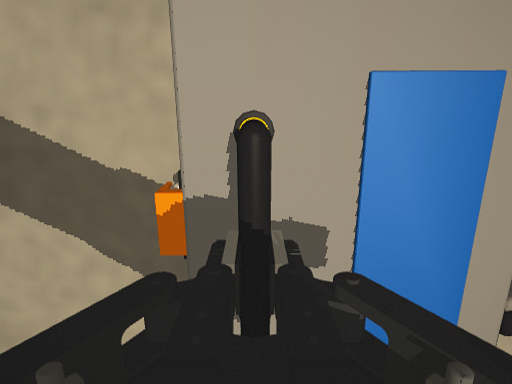

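The lid held. Yellow pins show under both legs ((195,180) and (405,158) in the zoom), the handle is drawn 11.7 mm at ~9 N, and the lid's front edge is low. I'll lower the handle, release and back off.

```bash
python3 - <<'E'
from h import *
b=np.array([.5274,-.0595,.1323])
bot.move_l(b+[0,0,-.0003],feed=.03); print(np.round(bot.read_force(),2))
bot.command_gripper(.05,30); bot.dwell(.1); print(np.round(bot.read_force(),2),bot.read_eef_pos(),bot.read_gripper_width())
print(bot.move_l(b+[0,0,.09],feed=.08,stop_force=8))
bot.goto(b+[-.08,.05,.16],ori(0)); bot.dwell(.2)
print(bot.read_time(),np.round(bot.read_force(),2)); snap(("scene","s7"));snap(("top","t7"))
s=bot.camera("scene")
for th in(0,.015,.055): print(th,proj(s,case2w(lidpt([[-.1,-.13,.113],[-.1,.13,.113]],th),X,Y,YAW)).round(1).tolist())
E
python3 -c "
import cv2
a=cv2.imread('pics/s7.png')[120:235,155:285]; cv2.imwrite('pics/s7z.png',cv2.resize(a,None,fx=5,fy=5,interpolation=cv2.INTER_CUBIC))"
```

```text
[1.84 0.17 2.73]
[-0.52 -0.26  0.97] [ 0.52704319 -0.05944498  0.13177698] 0.04986960336129213
False
20.4 [-0.29 -0.1   0.81]
0 [[165.7, 150.9], [261.8, 142.3]]
0.015 [[165.6, 150.1], [261.9, 141.5]]
0.055 [[165.2, 147.9], [261.9, 139.3]]
```

View pics/s7z.png

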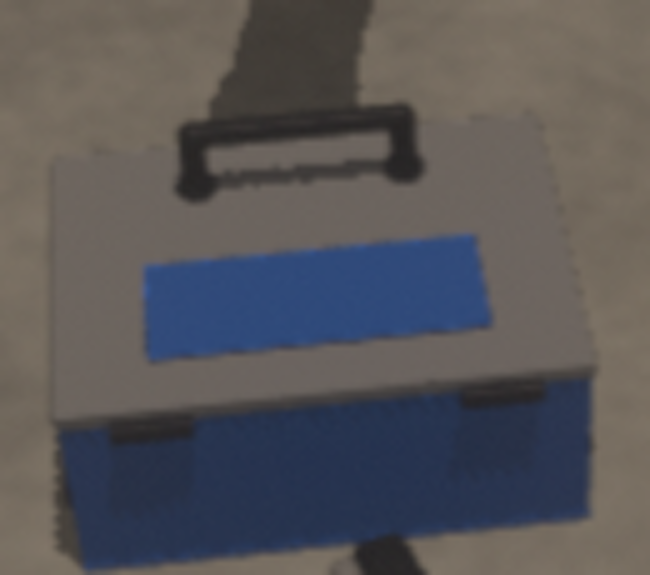

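View pics/t7.png

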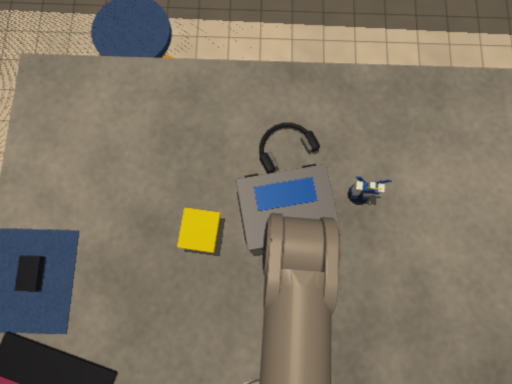

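The lid's front corners are at about (165,151) and (261.5,142), which matches th ≈ 0. The handle is down with no pins showing, and the headphones, tub and figure are where they were in the top view.

```bash
python3 - <<'E'
from rig import bot
bot.finish_job(); print(bot.read_time())
E
```

```text
the job is handed in; nothing more can be done
the job is handed in; nothing more can be done
```

The case was not caught when I started. It is now shut and caught, it held a tug, and the job was handed in with about 20.5 s on the clock.

- **First tug:** the lid came up with the handle, at 4.3 N or less. I let the front edge rise to about 29 mm above shut, roughly 18 mm above where it had been resting.
- **Pressing:** the catch snapped in at about 10.4 N. I pressed on to about 25 N against the hard stop.
- **Second tug:** I drew the handle out about 11.7 mm at 9 N and held it for about a second. The lid stayed shut and the yellow pins showed under both legs.
- **Last checks:** I lowered the handle, let go and backed the arm clear. The scene picture shows the lid at angle about 0 with the handle down. In the top picture the figure, tub and headphones are where they were.

**Pressing before the first tug:** closing the fingers on the bar pushed down on the lid with about 5 N. That is below the 9 N or so needed to snap the catch, and the lid still lifted freely afterwards, so it did not catch early.

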